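# Slide the drilling board home and button it down

### The arm

A 6-joint arm with a two-finger parallel gripper is mounted at the origin on the work surface. World frame = base frame: x ahead of the robot, y to its left, z up, the work surface at z = 0. Lengths are in mm, angles in rad, forces in N, time in s.
With the tool pointing down it reaches from about 350 to 925 mm from the base axis. Payload 6.4 kg.
Tool frame: the origin (TCP) lies midway between the tips of the shut fingers; the grasp point (between the pads) lies 19 mm behind it (r.hold_point_z is the z of the grasp point in the tool frame, in mm); z points along the fingers, y is the direction in which the jaws open and shut (so a half turn about z gives the same grasp; the last joint's range is limited). The gripper opens to 85 mm and grips with 20 to 120 N. Pads are 22 mm wide; open, the fingers measure 114 mm over their backs; the gripper's body (76 mm by 85 mm) begins 54 mm behind the grasp point. The pads swing forward as they close: fully open they stand 13 mm farther back than shut.
Start: joints at [-1.472, 0.245, 1.558, -0, 1.339, -0.174], TCP at [175.133, -625.973, 231.29] pointing down, gripper open.
Joint ranges: [-3.13, 3.13], [-1.02, 2.26], [0.13, 2.54], [-0.95, 4.09], [0.21, 2.88], [-2.74, 2.74]. Speed limits (rad/s): [2.57, 2.57, 3.14, 3.14, 3.14, 3.14].

### API

Orientations are given as a unit quaternion [w, x, y, z].
In Python, from station import sensors, eyes, r gives the robot as it stands.
- The arm moves only by the tool apply_moves, never from a script. Its argument "steps" is a list of rows, each an object of numbers: "x", "y", "z": the shift along the tool's x, y, z in mm; "ax", "ay", "az": the turn, a rotation vector about the tool's x, y, z in rad; "claw": the opening, from 0 (shut) to 1 (fully open). In form: [{"x": .., "y": .., "z": .., "ax": .., "ay": .., "az": .., "claw": ..}, ...]. A call has 1 to 8 rows; each row shifts and turns the commanded pose from where the row before left it, along the tool's axes as they then stand; what a row does not reach is not made up. A row lasts 1/12 s, in which the tool goes at most 41.7 mm and 7.16 degrees, less where a joint would pass 70% of its speed; a pose out of reach is approached as far as the arm can. A call with a gripper value outside its range is refused whole. The fingers move at their own pace and stop on an object; "force" is the grip in N (left out, the last holds). Time passes only in rows, so rows that do not move let the fingers close. It gives the time, the measured TCP pose, the force and the opening at its end, in the units of the state.
- sensors.read_state(): the state, without advancing time (a new reading comes with each control period).
- eyes.read_camera(name): name is "scene" or "top"; returns (picture, depth): 400x640x3 uint8, blue, green, red; 400x640 float32, mm along the optical axis (not along the pixel's ray), 0 where there is no reading.
- eyes.calibration(name): a dict with "fx", "fy", "cx", "cy" (pixels), "T" (4x4, takes a point from camera to world coordinates). Camera axes: x right, y down, z forward; pixel columns grow to the right and rows downward; lengths in mm; the calibration is good to about 2 mm. A picture is of the moment at which its call begins. calibration takes no time and is no camera call.
- r.close_job(): hands the job in, once; it reports no verdict.
The state is a dict: "time": time; "q": joint angles; "qd": joint speeds; "joint_torque": joint torques, N m; "position": TCP position; "tcp_rot": TCP orientation; "ft_force": force on the tool from outside, world axes, zero at the start; "wrist_torque": the same for the moment, N m; "gripper_width": finger opening in mm.
Only numpy, scipy, OpenCV 4.12 (cv2) and the standard library are available. Lean on these libraries where they do the work, as an engineer would, in place of code of your own. Each camera call takes 0.05 s, during which the arm holds its last target.

### The job

On the bench jig, push the drilling board along its rails with a fingertip until it drops fully home into its locating notches, then swing the red turn-button by its peg until it lies square across the top of the board to keep it down, and leave both like that. Only push: do not lift or tip the board, and leave everything else on the bench where it stands.

Things in the scene. Friction and masses are not known exactly. Their poses are not given: they have to be found in the camera images.
- jig: Timber drilling jig fixed to the bench: plywood base 490 x 146 x 12, two dark rails 20 wide (tops 36 above the bench), a guide cheek 20 wide along each side (tops 58 above the bench). Rails and cheeks run from x = -270 to +130. Origin: on the bench under the centre of the board when home. x: along the rails, the way to push the board; y: across, towards the cheek with the turn-button; z up.
- home (a point): Fixed point of the jig: where the board's origin lies when the board is home, 24 above the bench over the jig's origin. Each rail has two notches, 26 long and 24 deep, centred 80 before and 80 beyond this point.
- board: Pale wooden board 220 x 100 x 18, loose between the cheeks, axes as the jig's. Two dark cross cleats beneath (20 long, 12 deep, at x = -80 and +80) ride on the rails. Origin: under its centre at the foot of the cleats, 30 below its top; 36 above the bench while riding, 24 when home, with 3 play along the rails either way. 0.3 to 0.65 kg. Starts 50 to 120 short of home.
- board_top (a point): Centre of the board's top: 66 above the bench while riding on the rails, 54 when home (4 below the cheeks' tops). Sliding the board takes about 1.5 to 5 N; once its cleats have dropped they meet the notch walls and the push force rises sharply. Its leading end carries a metal plate with three drill bushes, 9 high.
- push_face (a point): Centre of the upright trailing face of the blue push block (25 x 60 across x 30 high) on the board's top, flush with the board's trailing end (board x = -110), 45 above the board's origin; the block's face reaches 15 above and below this point. Push here along the jig's +x.
- turn_button (a joint): Angle (rad) of the red turn-button, a wooden bar 85 x 18 x 14 on the cheek, turning about a vertical screw. 0: points along the jig's +x, clear of the board; positive: clockwise from above, in over the board; pi/2: square across it. Starts at -0.4 to 0, stops at 1.6, stays where left (about 1 N at the peg turns it). A board still up on the rails blocks it.
- button_peg (a point): Centre of the round upright wooden peg (14 dia, 32 high, from 72 to 104 above the bench) near the button's free end, 65 from the pivot. Push it with a fingertip to turn the button.
- button_pivot (a point): Axis of the turn-button, at jig x = -40, y = +63.5, at the height of the cheek's top and the bar's underside (58).
- screw_jar: Bystander, leave alone: glass jar of screws with a yellow lid, 56 dia x 70, standing on the jig's base plate beyond the far end of the rails. Origin: centre of its underside.
- glue_bottle: Bystander, leave alone: white glue bottle with a yellow label and red cap, 56 dia x 160. Origin: centre of its underside.
- tape_roll: Bystander, leave alone: roll of yellow tape lying flat, 100 dia x 25. Origin: centre of its underside.
- mug: Bystander, leave alone: blue mug, 80 dia x 90. Origin: centre of its underside.
- hammer: Bystander, leave alone: hammer lying on the bench, about 300 long. Origin: on its grip axis as it lies.
- screwdriver: Bystander, leave alone: screwdriver with an orange handle, lying on the bench. Origin: on its grip axis as it lies.
- paint_tin: Bystander, leave alone: paint tin with a green label, 100 dia x 120. Origin: centre of its underside.

How it is judged:
By the outcome, as a careful person would: the job done as asked, in the order asked, and still so for the second after the job is handed in, with the robot touching nothing.
It also fails if it takes over 48 s, if anything falls off the work surface, if the arm or the gripper's body presses on something with over 40 N, if the wrist force passes 120 N, or if a joint passes its speed limit or range.

## Working session

There is one attempt and no reset: what is moved stays moved. The work goes in short steps, Python scripts to look and compute and a tool call to move; the robot and the scene stay as the last step left them, time stands still between calls to the robot, and variables do not carry over. Pictures are saved under pics/ and viewed, and the job is handed in when it is done.

Besides the shell and the picture viewer there is one more tool, called after "Call:" as name(argument=value, ...) on one line, values as JSON. apply_moves: Moves the arm, as the interface text tells. Its arguments: {"type":"object","properties":{"steps":{"type":"array"},"force":{"type":"number"}},"required":["steps"]}

```bash
ls; mkdir -p pics; python3 - <<'E'
from station import sensors, eyes, r
import cv2,numpy as np
print(sensors.read_state())
for n in("scene","top"):
    p,d=eyes.read_camera(n); cv2.imwrite(f"pics/{n}0.png",p); np.save(f"{n}0.npy",d); c=eyes.calibration(n); print(n,{k:(np.round(v,3).tolist() if k=="T" else v) for k,v in c.items()})
E
```

```text
pics
{'time': 0.0, 'q': array([-1.47207558e+00,  2.45801767e-01,  1.55901315e+00,  4.72681927e-06,
        1.33866440e+00, -1.74084148e-01]), 'qd': array([-2.29624767e-05, -1.17933477e-03, -3.13052998e-04, -6.96610148e-04,
       -7.13083216e-04, -1.29987019e-03]), 'joint_torque': array([ 8.78577885e-04, -4.29504991e+01, -3.26130581e+01, -2.08456349e-04,
        5.27070180e-03,  1.59544561e-05]), 'position': array([ 175.09386723, -625.40463285,  230.18864281]), 'tcp_rot': array([-9.42571172e-04,  9.90711234e-01,  1.35979264e-01,  3.78356430e-05]), 'ft_force': array([ 0.38640802, -0.10437845, -0.9594644 ]), 'wrist_torque': array([ 0.00317392, -0.02900739, -0.01645574]), 'gripper_width': 85.6327091384312}
scene {'fx': 389.3357292229662, 'fy': 389.3357292229662, 'cx': 317.1425933799306, 'cy': 194.61861933691378, 'T': [[0.867, 0.295, -0.401, 988.071], [0.498, -0.517, 0.696, -778.417], [-0.002, -0.803, -0.596, 728.817], [0.0, 0.0, 0.0, 1.0]]}
top {'fx': 443.71133499316034, 'fy': 443.71133499316034, 'cx': 319.75834959268303, 'cy': 200.23330164841994, 'T': [[0.026, -0.998, 0.061, 468.128], [-1.0, -0.026, -0.005, 0.685], [0.006, -0.061, -0.998, 1503.559], [0.0, 0.0, 0.0, 1.0]]}
```

View pics/scene0.png

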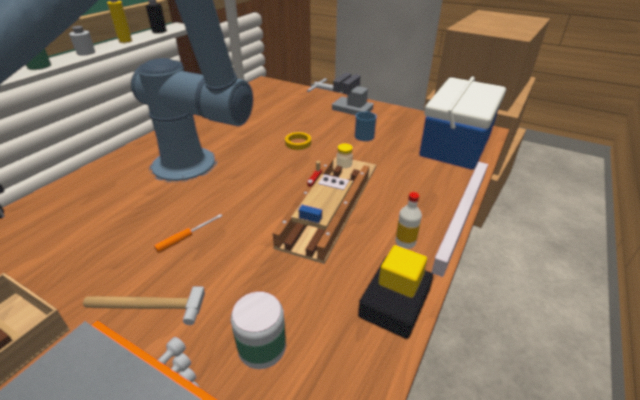

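View pics/top0.png

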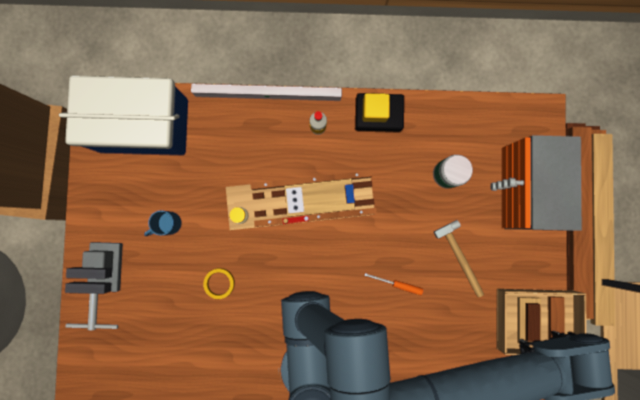

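```bash
python3 - <<'E'
import cv2
p=cv2.imread("pics/top0.png"); cv2.imwrite("pics/topc.png",cv2.resize(p[165:240,215:385],None,fx=4.7,fy=4.7,interpolation=cv2.INTER_CUBIC))
p=cv2.imread("pics/scene0.png"); cv2.imwrite("pics/scenec.png",cv2.resize(p[135:265,265:385],None,fx=4.5,fy=4.5,interpolation=cv2.INTER_CUBIC))
E
```

```text
(no output)
```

View pics/topc.png

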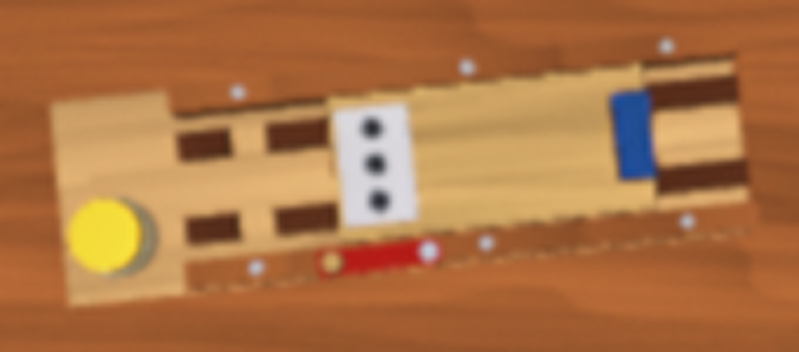

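View pics/scenec.png

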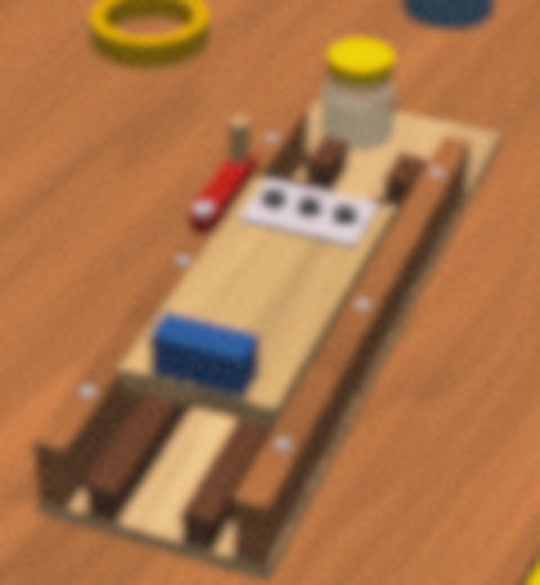

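```bash
cat > h.py <<'E'
import numpy as np
from station import eyes
def ray(n,u,v,z):
    c=eyes.calibration(n);T=np.array(c["T"]);d=T[:3,:3]@np.array([(u-c["cx"])/c["fx"],(v-c["cy"])/c["fy"],1]);o=T[:3,3]
    return (o+d*(z-o[2])/d[2])
def tc(x,y,z): return ray("top",215-.5+(x+.5)/4.7,165-.5+(y+.5)/4.7,z)
def sc(x,y,z): return ray("scene",265-.5+(x+.5)/4.5,135-.5+(y+.5)/4.5,z)
E
python3 - <<'E'
from h import *
np.set_printoptions(precision=1,suppress=True)
far=[tc(*p,58)for p in((238,92),(467,67),(667,46))]; near=[tc(*p,58) for p in((256,267),(486,243),(688,221))]
piv=tc(428,251,73); peg=tc(331,262,104)
print("far",far,"\nnear",near,"\npiv",piv,"peg",peg,np.linalg.norm((piv-peg)[:2]))
F=np.array(far)[:,:2];N=np.array(near)[:,:2]
d=(F[0]-F[2])/np.linalg.norm(F[0]-F[2])+(N[0]-N[2])/np.linalg.norm(N[0]-N[2]); ex=d/np.linalg.norm(d); ey=np.array([-ex[1],ex[0]])
print("ex",ex,np.degrees(np.arctan2(ex[1],ex[0])),"width",(N@ey).mean()-(F@ey).mean())
yc=((N@ey).mean()+(F@ey).mean())/2; x0=piv[:2]@ex+40
O=ex*x0+ey*yc; print("O",O,"piv y",piv[:2]@ey-yc)
J=lambda p:np.array([(p[:2]-O)@ex,(p[:2]-O)@ey])
for nm,p in dict(peg=tc(331,262,104),baseA=tc(50,103,12),baseB=tc(68,305,12),railendL=tc(178,147,36),railendL2=tc(186,232,36),notch1=tc(232,143,36),notch2=tc(267,137,36),n3=tc(240,228,36),n4=tc(276,221,36),trailtopB=tc(656,180,96),trailtopA=tc(651,93,96),leadA=tc(611,97,96),leadB=tc(622,180,96),boardTrail=tc(656,195,66),boardTrail2=tc(641,66,66),boardLead=tc(329,98,66),railend2=tc(738,80,36),railend3=tc(745,163,36)).items(): print(nm,J(p))
print("scene pivot",sc(203,209,73),J(sc(203,209,73)),"peg",sc(240,118,104),J(sc(240,118,104)), [J(sc(*p,58)) for p in((273,136),(182,260),(88,391),(437,172),(362,303),(283,444))])
for nm,p in dict(blkTL=(171,317),blkTR=(257,346),faceTL=(155,340),faceTR=(245,362)).items(): print(nm,J(sc(*p,96)))
E
```

```text
far [array([605. , 173.5,  58. ]), array([626.7,  14.7,  58. ]), array([ 645.1, -124.3,   58. ])] 
near [array([483.8, 157. ,  58. ]), array([504.6,  -1.7,  58. ]), array([ 523.5, -141.4,   58. ])] 
piv [497.7  37.9  73. ] peg [488.  101.9 104. ] 64.69396862937052
ex [-0.1  1. ] 97.6261991452919 width 122.81046795365438
O [555.   85.9] piv y 63.213972439301415
peg [24.7 64.3]
baseA [219.7 -72.6]
baseB [220.5  72.6]
railendL [128.3 -29.3]
railendL2 [128.6  30.9]
notch1 [ 90.2 -28.1]
notch2 [ 65.3 -29.7]
n3 [90.6 32.1]
n4 [64.9 29.9]
trailtopB [-198.9   32.5]
trailtopA [-202.1  -26.6]
leadA [-174.8  -26.7]
leadB [-176.   30.]
boardTrail [-200.4   41.4]
boardTrail2 [-200.   -48.6]
boardLead [ 17.1 -49.5]
railend2 [-269.8  -34.5]
railend3 [-268.    24.5]
scene pivot [494.1  35.8  73. ] [-41.6  67. ] peg [483.7 103.2 104. ] [26.6 68.4] [array([82. , 65.4]), array([-80.3,  65.5]), array([-220.6,   64.4]), array([ 81.1, -57.2]), array([-79.7, -57.4]), array([-220.5,  -58.4])]
blkTL [-181.7   27.3]
blkTR [-187.8  -29.3]
faceTL [-204.8   27.1]
faceTR [-203.7  -28.3]
```

Call:
apply_moves(steps=[{"az": 0.07,"claw": 0},{"az": 0.07,"claw": 0},{"x": 29,"y": -25},{"x": 29,"y": -25},{"x": 29,"y": -25},{"x": 29,"y": -25},{"x": 29,"y": -25},{"x": 29,"y": -25}])

```text
invalid input at $.steps[0]: expected keys x, y, z, ax, ay, az, claw
```

Call:
apply_moves(steps=[{"x": 29,"y": -25},{"x": 29,"y": -25},{"x": 29,"y": -25},{"x": 29,"y": -25},{"x": 29,"y": -25},{"x": 29,"y": -25},{"x": 29,"y": -25},{"x": 29,"y": -25}])

```text
invalid input at $.steps[0]: expected keys x, y, z, ax, ay, az, claw
```

```bash
cat >> h.py <<'E'
O=np.array([555.,86.]);ex=np.array([-.1327,.9912]);ey=np.array([-.9912,-.1327])
J=lambda p:np.array([(p[:2]-O)@ex,(p[:2]-O)@ey])
def st():
    from station import sensors
    s=sensors.read_state();p=s["position"];q=s["tcp_rot"]
    f=s["ft_force"]
    print("t",round(s["time"],2),"jig",np.round(J(p),1),"z",round(p[2],1),"yaw",np.round(2*np.degrees(np.arctan2(q[2],q[1])),2),"F jig",np.round([f[:2]@ex,f[:2]@ey,f[2]],2),"w",round(s["gripper_width"],1),"q",np.round(s["q"],2))
E
python3 -c "
from h import *
st()"
```

```text
t 0.1 jig [-654.8  471. ] z 230.3 yaw 15.63 F jig [-0.21  0.31 -0.09] w 85.3 q [-1.47  0.25  1.56  0.    1.34 -0.17]
```

All keys are required.

Call:
apply_moves(steps=[{"x": 0,"y": 0,"z": 0,"ax": 0,"ay": 0,"az": 0.07,"claw": 0},{"x": 0,"y": 0,"z": 0,"ax": 0,"ay": 0,"az": 0.07,"claw": 0},{"x": 29,"y": -25,"z": 0,"ax": 0,"ay": 0,"az": 0,"claw": 0},{"x": 29,"y": -25,"z": 0,"ax": 0,"ay": 0,"az": 0,"claw": 0},{"x": 29,"y": -25,"z": 0,"ax": 0,"ay": 0,"az": 0,"claw": 0},{"x": 29,"y": -25,"z": 0,"ax": 0,"ay": 0,"az": 0,"claw": 0},{"x": 29,"y": -25,"z": 0,"ax": 0,"ay": 0,"az": 0,"claw": 0},{"x": 29,"y": -25,"z": 0,"ax": 0,"ay": 0,"az": 0,"claw": 0}])

```text
time: 0.77
position: [328.5, -452.5, 230.8]
tcp_rot: [-0.0, 0.998, 0.066, -0.0]
ft_force: [0.7, -0.7, -0.8]
gripper_width: 0.2
```

Call:
apply_moves(steps=[{"x": 29,"y": -25,"z": 0,"ax": 0,"ay": 0,"az": 0,"claw": 0},{"x": 29,"y": -25,"z": 0,"ax": 0,"ay": 0,"az": 0,"claw": 0},{"x": 29,"y": -25,"z": 0,"ax": 0,"ay": 0,"az": 0,"claw": 0},{"x": 29,"y": -25,"z": 0,"ax": 0,"ay": 0,"az": 0,"claw": 0},{"x": 29,"y": -25,"z": 0,"ax": 0,"ay": 0,"az": 0,"claw": 0},{"x": 29,"y": -25,"z": 0,"ax": 0,"ay": 0,"az": 0,"claw": 0},{"x": 29,"y": -25,"z": 0,"ax": 0,"ay": 0,"az": 0,"claw": 0},{"x": 29,"y": -25,"z": 0,"ax": 0,"ay": 0,"az": 0,"claw": 0}])

```text
time: 1.43
position: [532.0, -223.4, 230.9]
tcp_rot: [-0.0, 0.998, 0.066, -0.0]
ft_force: [0.6, 0.1, -0.1]
gripper_width: -0.2
```

```bash
python3 -c "
from h import *
st()"
```

```text
t 1.43 jig [-303.7   63.9] z 230.9 yaw 7.61 F jig [ 0.03 -0.62 -0.09] w -0.2 q [-0.59  0.08  1.75 -0.    1.32  0.84]
```

Call:
apply_moves(steps=[{"x": 26,"y": -26,"z": 0,"ax": 0,"ay": 0,"az": 0,"claw": 0},{"x": 26,"y": -26,"z": 0,"ax": 0,"ay": 0,"az": 0,"claw": 0},{"x": 12,"y": -12,"z": 25,"ax": 0,"ay": 0,"az": 0,"claw": 0},{"x": 0,"y": 0,"z": 35,"ax": 0,"ay": 0,"az": 0,"claw": 0},{"x": 0,"y": 0,"z": 35,"ax": 0,"ay": 0,"az": 0,"claw": 0},{"x": 0,"y": 0,"z": 35,"ax": 0,"ay": 0,"az": 0,"claw": 0},{"x": 0,"y": 0,"z": 33,"ax": 0,"ay": 0,"az": 0,"claw": 0},{"x": 0,"y": 0,"z": 0,"ax": 0,"ay": 0,"az": 0,"claw": 0}])

```text
time: 2.1
position: [580.6, -150.8, 60.2]
tcp_rot: [-0.004, 0.998, 0.066, -0.007]
ft_force: [-1.3, 1.4, -1.0]
gripper_width: 0.0
```

```bash
python3 - <<'E'
from h import *
import cv2
st()
for n,(a,b,c,d) in dict(scene=(135,265,265,385),top=(165,240,215,385)).items():
    p,_=eyes.read_camera(n); cv2.imwrite(f"pics/{n}1.png",cv2.resize(p[a:b,c:d],None,fx=4.5,fy=4.5,interpolation=cv2.INTER_CUBIC))
E
```

```text
t 2.1 jig [-238.1    6. ] z 60.2 yaw 7.61 F jig [ 1.57  1.12 -1.05] w 0.0 q [-0.44  0.35  1.77 -0.    1.04  1.  ]
```

View pics/scene1.png

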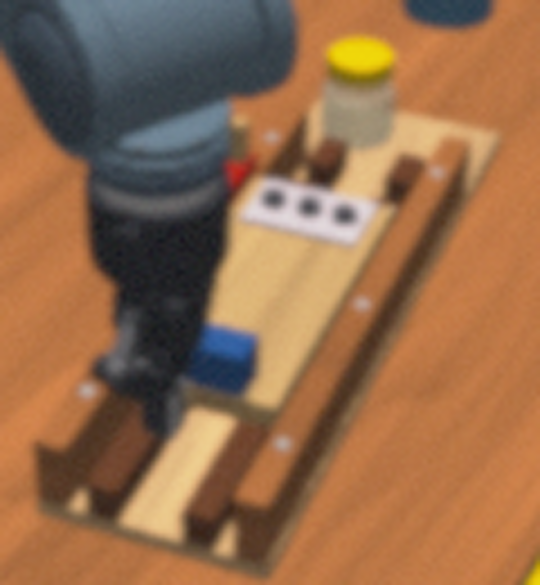

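Call:
apply_moves(steps=[{"x": 3,"y": 0,"z": -2,"ax": 0,"ay": 0,"az": 0,"claw": 0},{"x": 0,"y": 0,"z": 0,"ax": 0,"ay": 0,"az": 0,"claw": 0},{"x": 0,"y": 0,"z": 0,"ax": 0,"ay": 0,"az": 0,"claw": 0}])

```text
time: 2.45
position: [591.2, -153.9, 73.4]
tcp_rot: [0.001, 0.998, 0.066, 0.002]
ft_force: [-0.2, 0.6, 0.7]
gripper_width: 0.2
```

```bash
python3 -c "
from h import *
st()"
```

```text
t 2.45 jig [-242.6   -4. ] z 73.4 yaw 7.61 F jig [0.67 0.16 0.73] w 0.2 q [-0.44  0.34  1.76  0.    1.04  1.  ]
```

Call:
apply_moves(steps=[{"x": 0,"y": 0,"z": 0,"ax": 0,"ay": 0,"az": 0,"claw": 0},{"x": 0,"y": 0,"z": 0,"ax": 0,"ay": 0,"az": 0,"claw": 0},{"x": 0,"y": 0,"z": 0,"ax": 0,"ay": 0,"az": 0,"claw": 0},{"x": 0,"y": 0,"z": 0,"ax": 0,"ay": 0,"az": 0,"claw": 0}])

```text
time: 2.78
position: [589.2, -153.0, 70.5]
tcp_rot: [0.0, 0.998, 0.066, 0.0]
ft_force: [0.5, 0.5, 0.4]
gripper_width: 0.0
```

```bash
python3 -c "
from h import *
st()"
```

```text
t 2.78 jig [-241.4   -2.1] z 70.5 yaw 7.61 F jig [ 0.4  -0.55  0.44] w 0.0 q [-0.44  0.34  1.76  0.    1.04  1.  ]
```

Call:
apply_moves(steps=[{"x": -2,"y": -4,"z": 4,"ax": 0,"ay": 0,"az": 0,"claw": 0},{"x": 0,"y": -5,"z": 0,"ax": 0,"ay": 0,"az": 0,"claw": 0},{"x": 0,"y": -5,"z": 0,"ax": 0,"ay": 0,"az": 0,"claw": 0},{"x": 0,"y": -5,"z": 0,"ax": 0,"ay": 0,"az": 0,"claw": 0},{"x": 0,"y": -5,"z": 0,"ax": 0,"ay": 0,"az": 0,"claw": 0},{"x": 0,"y": -5,"z": 0,"ax": 0,"ay": 0,"az": 0,"claw": 0},{"x": 0,"y": -5,"z": 0,"ax": 0,"ay": 0,"az": 0,"claw": 0},{"x": 0,"y": -5,"z": 0,"ax": 0,"ay": 0,"az": 0,"claw": 0}])

```text
time: 3.45
position: [582.0, -114.3, 66.3]
tcp_rot: [0.0, 0.998, 0.066, 0.0]
ft_force: [0.1, -2.0, -0.5]
gripper_width: -0.0
```

```bash
python3 -c "
from h import *
st()"
```

```text
t 3.45 jig [-2.021e+02 -2.000e-01] z 66.3 yaw 7.62 F jig [-2.03  0.2  -0.49] w -0.0 q [-0.38  0.32  1.8  -0.    1.02  1.05]
```

Call:
apply_moves(steps=[{"x": 0,"y": -7,"z": 0,"ax": 0,"ay": 0,"az": 0,"claw": 0},{"x": 0,"y": -7,"z": 0,"ax": 0,"ay": 0,"az": 0,"claw": 0},{"x": 0,"y": -7,"z": 0,"ax": 0,"ay": 0,"az": 0,"claw": 0},{"x": 0,"y": -7,"z": 0,"ax": 0,"ay": 0,"az": 0,"claw": 0},{"x": 0,"y": -7,"z": 0,"ax": 0,"ay": 0,"az": 0,"claw": 0},{"x": 0,"y": -7,"z": 0,"ax": 0,"ay": 0,"az": 0,"claw": 0},{"x": 0,"y": -7,"z": 0,"ax": 0,"ay": 0,"az": 0,"claw": 0},{"x": 0,"y": -5,"z": 0,"ax": 0,"ay": 0,"az": 0,"claw": 0}])

```text
time: 4.12
position: [574.7, -60.2, 66.3]
tcp_rot: [-0.0, 0.998, 0.067, -0.0]
ft_force: [0.8, -2.3, -0.3]
gripper_width: 0.4
```

```bash
python3 - <<'E'
from h import *
import cv2
st()
for n,(a,b,c,d) in dict(scene=(135,265,265,385),top=(165,240,215,385)).items():
    p,_=eyes.read_camera(n); cv2.imwrite(f"pics/{n}2.png",cv2.resize(p[a:b,c:d],None,fx=4.5 if n=="scene" else 4.7,fy=4.5 if n=="scene" else 4.7,interpolation=cv2.INTER_CUBIC))
E
```

```text
t 4.12 jig [-147.5   -0.2] z 66.3 yaw 7.63 F jig [-2.37 -0.5  -0.25] w 0.4 q [-0.3   0.29  1.84  0.    1.02  1.14]
```

View pics/scene2.png

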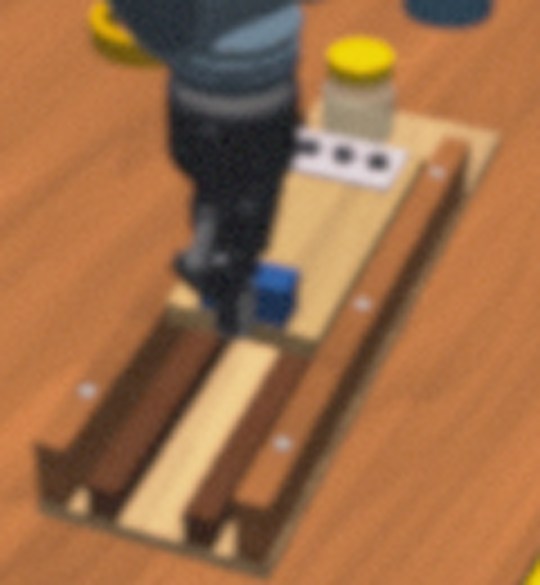

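View pics/top2.png

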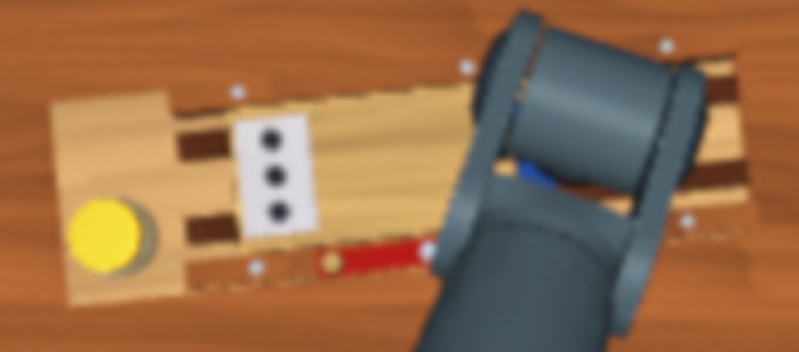

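```bash
python3 - <<'E'
from h import *
a=[J(tc(334,108,75)),J(tc(408,103,75))];b=[J(tc(233,122,75)),J(tc(306,115,75))];print(a,b)
st()
E
```

```text
[array([ 13.80969629, -41.29850601]), array([-37.1043543 , -39.32319118])] [array([ 83.73057731, -39.07177998]), array([ 33.42176777, -38.54168097])]
t 4.22 jig [-1.472e+02 -1.000e-01] z 66.2 yaw 7.65 F jig [ 0.26 -0.1  -0.02] w -0.2 q [-0.3   0.29  1.84  0.    1.02  1.14]
```

Call:
apply_moves(steps=[{"x": 0,"y": -5,"z": 0,"ax": 0,"ay": 0,"az": 0,"claw": 0},{"x": 0,"y": -5,"z": 0,"ax": 0,"ay": 0,"az": 0,"claw": 0},{"x": 0,"y": -3,"z": 0,"ax": 0,"ay": 0,"az": 0,"claw": 0},{"x": 0,"y": 0,"z": 0,"ax": 0,"ay": 0,"az": 0,"claw": 0}])

```text
time: 4.55
position: [573.1, -47.5, 66.3]
tcp_rot: [-0.0, 0.998, 0.067, -0.0]
ft_force: [0.4, 0.2, -0.5]
gripper_width: -0.0
```

```bash
python3 -c "
from h import *
st()"
```

```text
t 4.55 jig [-134.7   -0.2] z 66.3 yaw 7.63 F jig [ 0.1  -0.43 -0.47] w -0.0 q [-0.28  0.28  1.85  0.    1.01  1.16]
```

Call:
apply_moves(steps=[{"x": 0,"y": -1,"z": 0,"ax": 0,"ay": 0,"az": 0,"claw": 0},{"x": 0,"y": -1,"z": 0,"ax": 0,"ay": 0,"az": 0,"claw": 0},{"x": 0,"y": -1,"z": 0,"ax": 0,"ay": 0,"az": 0,"claw": 0},{"x": 0,"y": -1,"z": 0,"ax": 0,"ay": 0,"az": 0,"claw": 0}])

```text
time: 4.88
position: [572.7, -44.4, 66.3]
tcp_rot: [0.0, 0.998, 0.066, 0.0]
ft_force: [0.8, -2.1, -0.2]
gripper_width: 0.0
```

Call:
apply_moves(steps=[{"x": 0,"y": -1,"z": 0,"ax": 0,"ay": 0,"az": 0,"claw": 0},{"x": 0,"y": -1,"z": 0,"ax": 0,"ay": 0,"az": 0,"claw": 0},{"x": 0,"y": -1,"z": 0,"ax": 0,"ay": 0,"az": 0,"claw": 0}])

```text
time: 5.13
position: [572.1, -40.9, 66.2]
tcp_rot: [-0.0, 0.998, 0.066, -0.0]
ft_force: [0.3, -0.6, 0.0]
gripper_width: 0.0
```

```bash
python3 - <<'E'
from h import *
import cv2
st()
for n,(a,b,c,d) in dict(scene=(135,265,265,385),top=(165,240,215,385)).items():
    p,_=eyes.read_camera(n); cv2.imwrite(f"pics/{n}3.png",cv2.resize(p[a:b,c:d],None,fx=4.5 if n=="scene" else 4.7,fy=4.5 if n=="scene" else 4.7,interpolation=cv2.INTER_CUBIC))
E
```

```text
t 5.13 jig [-1.28e+02 -1.00e-01] z 66.2 yaw 7.59 F jig [-0.63 -0.21  0.02] w 0.0 q [-0.27  0.28  1.85  0.    1.01  1.17]
```

View pics/scene3.png

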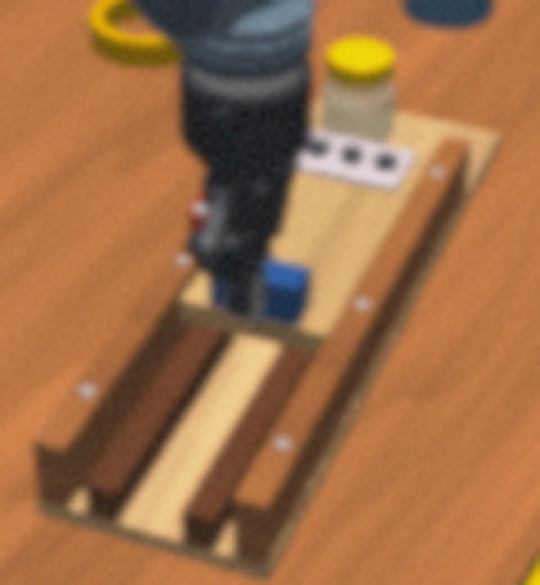

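View pics/top3.png

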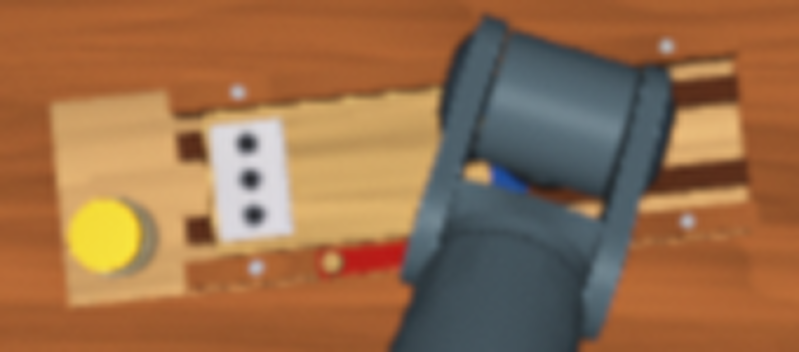

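Call:
apply_moves(steps=[{"x": 0,"y": -1,"z": 0,"ax": 0,"ay": 0,"az": 0,"claw": 0},{"x": 0,"y": -1,"z": 0,"ax": 0,"ay": 0,"az": 0,"claw": 0}])

```text
time: 5.4
position: [571.9, -39.3, 66.3]
tcp_rot: [0.0, 0.998, 0.066, 0.0]
ft_force: [0.2, -2.2, 0.0]
gripper_width: -0.2
```

Call:
apply_moves(steps=[{"x": 0,"y": -1,"z": 0,"ax": 0,"ay": 0,"az": 0,"claw": 0},{"x": 0,"y": -1,"z": 0,"ax": 0,"ay": 0,"az": 0,"claw": 0}])

```text
time: 5.57
position: [571.7, -37.3, 66.3]
tcp_rot: [0.0, 0.998, 0.066, 0.0]
ft_force: [0.4, -3.8, -1.3]
gripper_width: 0.1
```

```bash
python3 - <<'E'
from h import *
import cv2
st()
print(J(tc(208,128,75)),J(tc(280,120,75)),J(tc(208,128,63)))
for n,(a,b,c,d) in dict(scene=(135,265,265,385),top=(165,240,215,385)).items():
    p,_=eyes.read_camera(n); cv2.imwrite(f"pics/{n}4.png",cv2.resize(p[a:b,c:d],None,fx=4.5 if n=="scene" else 4.7,fy=4.5 if n=="scene" else 4.7,interpolation=cv2.INTER_CUBIC))
E
```

```text
t 5.57 jig [-124.4   -0.2] z 66.3 yaw 7.61 F jig [-3.79  0.11 -1.27] w 0.1 q [-0.26  0.28  1.85 -0.    1.01  1.18]
[101.1942765  -36.78392067] [ 51.51875247 -37.01161728] [102.65782799 -37.91131783]
```

View pics/scene4.png

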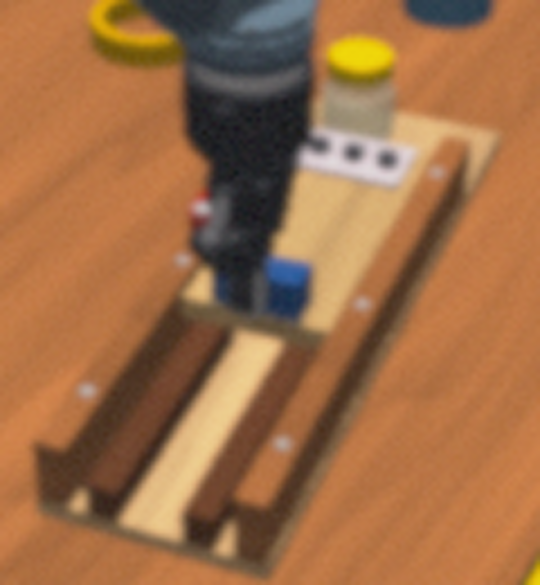

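View pics/top4.png

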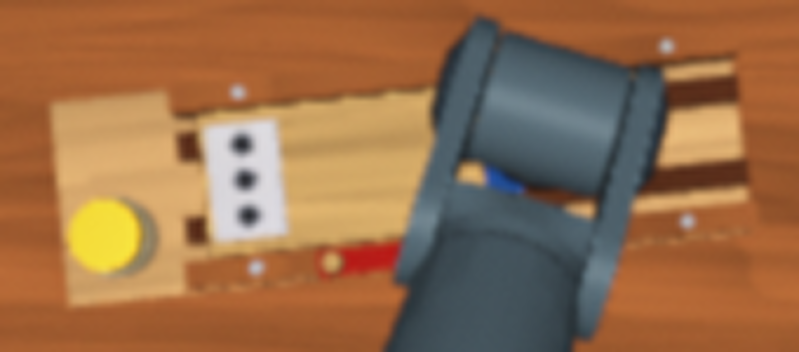

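Call:
apply_moves(steps=[{"x": 0,"y": -1,"z": 0,"ax": 0,"ay": 0,"az": 0,"claw": 0},{"x": 0,"y": -1,"z": 0,"ax": 0,"ay": 0,"az": 0,"claw": 0}])

```text
time: 5.83
position: [571.5, -35.6, 66.3]
tcp_rot: [0.0, 0.998, 0.066, 0.0]
ft_force: [0.4, -6.8, -0.3]
gripper_width: -0.0
```

```bash
cat >> h.py <<'E'
def hz(n,u,v,d):
    c=eyes.calibration(n);T=np.array(c["T"]);p=np.array([(u-c["cx"])/c["fx"]*d,(v-c["cy"])/c["fy"]*d,d,1]);return (T@p)[:3]
def top(k):
    import cv2
    p,D=eyes.read_camera("top"); cv2.imwrite(f"pics/top{k}.png",cv2.resize(p[165:240,215:385],None,fx=4.7,fy=4.7,interpolation=cv2.INTER_CUBIC))
    # height map in jig frame
    P=[(u,v,hz("top",u,v,D[v,u])) for v in range(170,232) for u in range(220,380) if D[v,u]>0]
    pts=np.array([[*J(w),w[2]] for u,v,w in P])
    for x in range(-100,120,20):
        m=(abs(pts[:,0]-x)<10)&(abs(pts[:,1])<35); print(x,np.round(np.median(pts[m,2]),1) if m.any() else None,end="; ")
    print()
E
python3 - <<'E'
from h import *
st(); 
D0=np.load("top0.npy")
P=[hz("top",u,v,D0[v,u]) for v in range(170,232) for u in range(220,380) if D0[v,u]>0]
pts=np.array([[*J(w),w[2]] for w in P])
for x in range(-180,20,20):
    m=(abs(pts[:,0]-x)<10)&(abs(pts[:,1])<35); print(x,np.round(np.median(pts[m,2]),1),end="; ")
print(); top(5)
E
```

```text
t 5.83 jig [-122.7   -0.2] z 66.3 yaw 7.62 F jig [-6.81  0.56 -0.33] w -0.0 q [-0.26  0.27  1.85 -0.    1.01  1.18]Traceback (most recent call last):
  File "<stdin>", line 4, in <module>
  File "h.py", line 16, in hz
    c=eyes.calibration(n);T=np.array(c["T"]);p=np.array([(u-c["cx"])/c["fx"]*d,(v-c["cy"])/c["fy"]*d,d,1]);return (T@p)[:3]
ValueError: time passes only in moves, steps and waits
```

```bash
sed -i 's/c=eyes.calibration(n);T=np.array(c\["T"\]);p=/c=cal(n);T=np.array(c["T"]);p=/' h.py; cat >> h.py <<'E'
_C={}
def cal(n):
    if n not in _C:_C[n]=eyes.calibration(n)
    return _C[n]
E
python3 - <<'E'
from h import *
st(); 
D0=np.load("top0.npy")
P=[hz("top",u,v,D0[v,u]) for v in range(170,232) for u in range(220,380) if D0[v,u]>0]
pts=np.array([[*J(w),w[2]] for w in P])
for x in range(-180,20,20):
    m=(abs(pts[:,0]-x)<10)&(abs(pts[:,1])<35); print(x,np.round(np.median(pts[m,2]),1),end="; ")
print(); top(5)
E
```

```text
t 5.83 jig [-122.7   -0.2] z 66.3 yaw 7.62 F jig [-6.81  0.56 -0.33] w -0.0 q [-0.26  0.27  1.85 -0.    1.01  1.18]
-180 92.0; -160 65.1; -140 65.0; -120 65.2; -100 64.5; -80 64.7; -60 64.9; -40 64.9; -20 69.3; 0 68.7; 
-100 354.1; -80 354.9; -60 382.1; -40 52.2; -20 52.4; 0 52.7; 20 52.9; 40 52.5; 60 54.2; 80 58.3; 100 56.0;
```

View pics/top5.png

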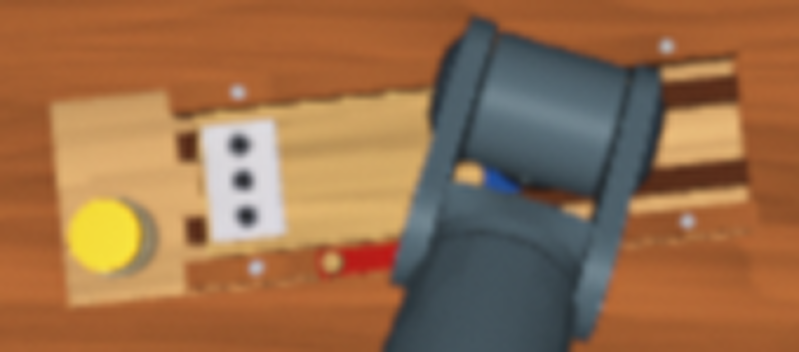

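Call:
apply_moves(steps=[{"x": 0,"y": 3,"z": 0,"ax": 0,"ay": 0,"az": 0,"claw": 0},{"x": 0,"y": 8,"z": 0,"ax": 0,"ay": 0,"az": 0,"claw": 0},{"x": 0,"y": 12,"z": 0,"ax": 0,"ay": 0,"az": 0,"claw": 0},{"x": 0,"y": 7,"z": -20,"ax": 0,"ay": 0,"az": 0,"claw": 0},{"x": 0,"y": 0,"z": -30,"ax": 0,"ay": 0,"az": 0,"claw": 0},{"x": 0,"y": 0,"z": -30,"ax": 0,"ay": 0,"az": 0,"claw": 0},{"x": -20,"y": 0,"z": -20,"ax": 0,"ay": 0,"az": 0,"claw": 0},{"x": -30,"y": 0,"z": 0,"ax": 0,"ay": 0,"az": 0,"claw": 0}])

```text
time: 6.55
position: [529.9, -73.7, 172.3]
tcp_rot: [0.002, 0.998, 0.067, 0.005]
ft_force: [0.6, -0.9, 0.3]
gripper_width: 0.0
```

Call:
apply_moves(steps=[{"x": -30,"y": -20,"z": 0,"ax": 0,"ay": 0,"az": 0,"claw": 0},{"x": -30,"y": -30,"z": 0,"ax": 0,"ay": 0,"az": 0,"claw": 0},{"x": -10,"y": -35,"z": 0,"ax": 0,"ay": 0,"az": 0,"claw": 0},{"x": 0,"y": -35,"z": 0,"ax": 0,"ay": 0,"az": 0,"claw": 0},{"x": 0,"y": -35,"z": 0,"ax": 0,"ay": 0,"az": 0,"claw": 0},{"x": 0,"y": -20,"z": 0,"ax": 0,"ay": 0,"az": 0,"claw": 0},{"x": 0,"y": 0,"z": 0,"ax": 0,"ay": 0,"az": 0,"claw": 0},{"x": 0,"y": 0,"z": 0,"ax": 0,"ay": 0,"az": -0.12,"claw": 0}])

```text
time: 7.22
position: [433.9, 92.4, 166.5]
tcp_rot: [-0.0, 0.992, 0.128, 0.0]
ft_force: [0.5, 0.6, -0.5]
gripper_width: 0.1
```

Call:
apply_moves(steps=[{"x": 0,"y": 0,"z": 0,"ax": 0,"ay": 0,"az": -0.12,"claw": 0},{"x": 0,"y": 0,"z": 0,"ax": 0,"ay": 0,"az": -0.12,"claw": 0},{"x": 0,"y": 0,"z": 0,"ax": 0,"ay": 0,"az": -0.12,"claw": 0},{"x": 0,"y": 0,"z": 0,"ax": 0,"ay": 0,"az": -0.12,"claw": 0},{"x": 0,"y": 0,"z": 0,"ax": 0,"ay": 0,"az": -0.12,"claw": 0},{"x": 0,"y": 0,"z": 0,"ax": 0,"ay": 0,"az": -0.12,"claw": 0},{"x": 0,"y": 0,"z": 0,"ax": 0,"ay": 0,"az": -0.12,"claw": 0},{"x": 0,"y": 0,"z": 0,"ax": 0,"ay": 0,"az": -0.12,"claw": 0}])

```text
time: 7.88
position: [434.3, 90.9, 166.4]
tcp_rot: [-0.0, 0.82, 0.572, 0.0]
ft_force: [0.1, -0.0, 0.7]
gripper_width: -0.2
```

Call:
apply_moves(steps=[{"x": 0,"y": 0,"z": 0,"ax": 0,"ay": 0,"az": -0.12,"claw": 0},{"x": 0,"y": 0,"z": 0,"ax": 0,"ay": 0,"az": -0.12,"claw": 0},{"x": 0,"y": 0,"z": 0,"ax": 0,"ay": 0,"az": -0.12,"claw": 0},{"x": 0,"y": 0,"z": 0,"ax": 0,"ay": 0,"az": -0.12,"claw": 0},{"x": 0,"y": 0,"z": 0,"ax": 0,"ay": 0,"az": 0,"claw": 0},{"x": 0,"y": 0,"z": 0,"ax": 0,"ay": 0,"az": 0,"claw": 0}])

```text
time: 8.38
position: [434.2, 91.3, 166.4]
tcp_rot: [-0.0, 0.664, 0.748, 0.0]
ft_force: [-0.2, 0.1, 0.3]
gripper_width: 0.0
```

```bash
python3 - <<'E'
from h import *
import cv2
st()
top(6)
p,_=eyes.read_camera("scene"); cv2.imwrite("pics/scene6.png",cv2.resize(p[135:265,265:385],None,fx=4.5,fy=4.5,interpolation=cv2.INTER_CUBIC))
E
```

```text
t 8.38 jig [ 21.2 119.1] z 166.4 yaw 96.75 F jig [0.12 0.19 0.3 ] w 0.0 q [-0.05 -0.19  2.12  0.    1.2  -0.17]
-100 82.0; -80 55.9; -60 52.3; -40 52.9; -20 52.7; 0 52.8; 20 52.9; 40 53.5; 60 54.4; 80 58.3; 100 55.7;
```

View pics/scene6.png

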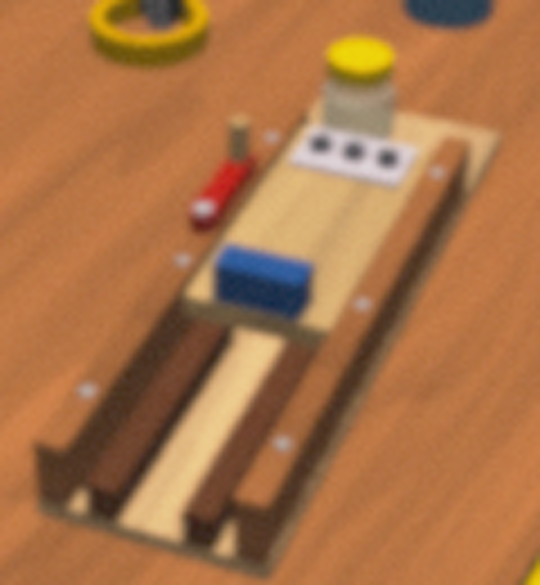

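View pics/top6.png

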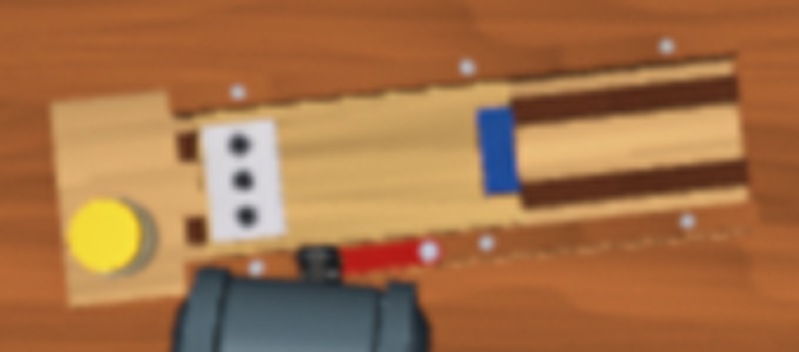

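```bash
python3 - <<'E'
from h import *
for n,f in (("top",lambda u,v:((u-214.5)*4.7-.5,(v-164.5)*4.7-.5)),("scene",lambda u,v:((u-264.5)*4.5-.5,(v-134.5)*4.5-.5))):
    c=cal(n);T=np.linalg.inv(np.array(c["T"]))
    for z in (166,250):
        p=T@np.array([434.2,91.3,z,1]);print(n,z,f(c["fx"]*p[0]/p[2]+c["cx"],c["fy"]*p[1]/p[2]+c["cy"]))
E
```

```text
top 166 (np.float64(337.98790894857564), np.float64(345.04370149745955))
top 250 (np.float64(328.3749003849875), np.float64(348.366596717442))
scene 166 (np.float64(166.26987761456), np.float64(26.903342497821626))
scene 250 (np.float64(162.88000895235197), np.float64(-90.27968204436125))
```

Call:
apply_moves(steps=[{"x": 4,"y": 10,"z": 15,"ax": 0,"ay": 0,"az": -0.015,"claw": 0},{"x": 0,"y": 0,"z": 25,"ax": 0,"ay": 0,"az": 0,"claw": 0},{"x": 0,"y": 0,"z": 25,"ax": 0,"ay": 0,"az": 0,"claw": 0},{"x": 0,"y": 0,"z": 15,"ax": 0,"ay": 0,"az": 0,"claw": 0},{"x": 0,"y": 0,"z": 0,"ax": 0,"ay": 0,"az": 0,"claw": 0},{"x": 0,"y": 0,"z": 0,"ax": 0,"ay": 0,"az": 0,"claw": 0},{"x": 0,"y": 0,"z": 0,"ax": 0,"ay": 0,"az": 0,"claw": 0},{"x": 0,"y": 0,"z": 0,"ax": 0,"ay": 0,"az": 0,"claw": 0}])

```text
time: 9.15
position: [444.6, 97.2, 87.9]
tcp_rot: [0.001, 0.657, 0.754, 0.001]
ft_force: [0.1, -0.4, 0.7]
gripper_width: 0.3
```

```bash
python3 - <<'E'
from h import *
import cv2
st()
p,_=eyes.read_camera("scene"); cv2.imwrite("pics/scene7.png",cv2.resize(p[115:245,265:385],None,fx=4.5,fy=4.5,interpolation=cv2.INTER_CUBIC))
E
```

```text
t 9.15 jig [ 25.7 108. ] z 87.9 yaw 97.82 F jig [-0.39 -0.04  0.71] w 0.3 q [-0.03 -0.03  2.14  0.    1.02 -0.17]
```

View pics/scene7.png

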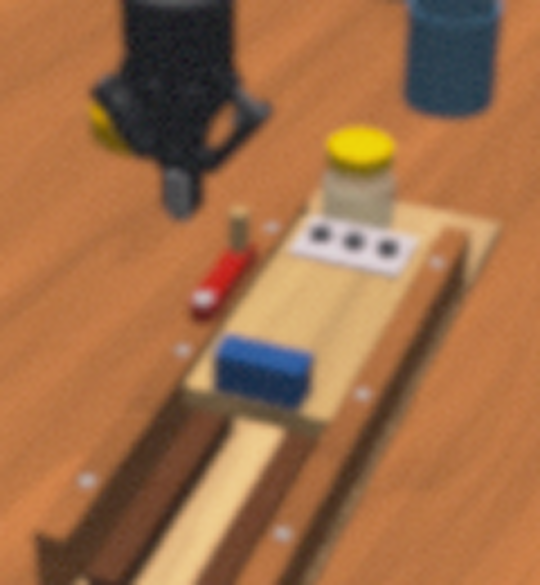

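Call:
apply_moves(steps=[{"x": 0,"y": 5,"z": 2,"ax": 0,"ay": 0,"az": 0,"claw": 0},{"x": 0,"y": 6,"z": 0,"ax": 0,"ay": 0,"az": 0,"claw": 0},{"x": 0,"y": 6,"z": 0,"ax": 0,"ay": 0,"az": 0,"claw": 0},{"x": 0,"y": 4,"z": 0,"ax": 0,"ay": 0,"az": 0,"claw": 0},{"x": 0,"y": 2,"z": 0,"ax": 0,"ay": 0,"az": 0,"claw": 0},{"x": 0,"y": 0,"z": 0,"ax": 0,"ay": 0,"az": 0,"claw": 0}])

```text
time: 9.7
position: [466.7, 100.4, 84.3]
tcp_rot: [0.0, 0.657, 0.754, 0.0]
ft_force: [-0.9, 1.1, -0.3]
gripper_width: -0.5
```

```bash
python3 - <<'E'
from h import *
import cv2
st()
p,_=eyes.read_camera("scene"); cv2.imwrite("pics/scene8.png",cv2.resize(p[115:245,265:385],None,fx=4.5,fy=4.5,interpolation=cv2.INTER_CUBIC))
E
```

```text
t 9.7 jig [26.  85.7] z 84.3 yaw 97.85 F jig [ 1.26  0.73 -0.27] w -0.5 q [-0.03  0.03  2.09  0.    1.02 -0.16]
```

View pics/scene8.png

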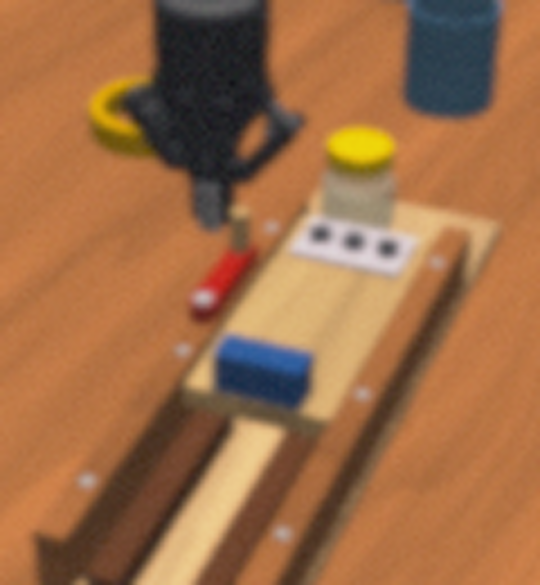

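Call:
apply_moves(steps=[{"x": 1.8,"y": 6.6,"z": 0,"ax": 0,"ay": 0,"az": 0.1,"claw": 0},{"x": 1.8,"y": 6.6,"z": 0,"ax": 0,"ay": 0,"az": 0.1,"claw": 0},{"x": 1.8,"y": 6.6,"z": 0,"ax": 0,"ay": 0,"az": 0.1,"claw": 0},{"x": 1.8,"y": 6.6,"z": 0,"ax": 0,"ay": 0,"az": 0.1,"claw": 0},{"x": 1.8,"y": 6.6,"z": 0,"ax": 0,"ay": 0,"az": 0.1,"claw": 0},{"x": 0,"y": 0,"z": 0,"ax": 0,"ay": 0,"az": 0,"claw": 0}])

```text
time: 10.25
position: [499.8, 107.3, 84.3]
tcp_rot: [0.0, 0.824, 0.567, 0.0]
ft_force: [0.4, -0.3, 0.3]
gripper_width: 0.0
```

```bash
python3 - <<'E'
from h import *
import cv2
st()
p,_=eyes.read_camera("scene"); cv2.imwrite("pics/scene9.png",cv2.resize(p[115:245,265:385],None,fx=4.5,fy=4.5,interpolation=cv2.INTER_CUBIC))
E
```

```text
t 10.25 jig [28.4 51.9] z 84.3 yaw 69.11 F jig [-0.35 -0.32  0.33] w 0.0 q [-0.01  0.11  2.    0.    1.02  0.35]
```

View pics/scene9.png

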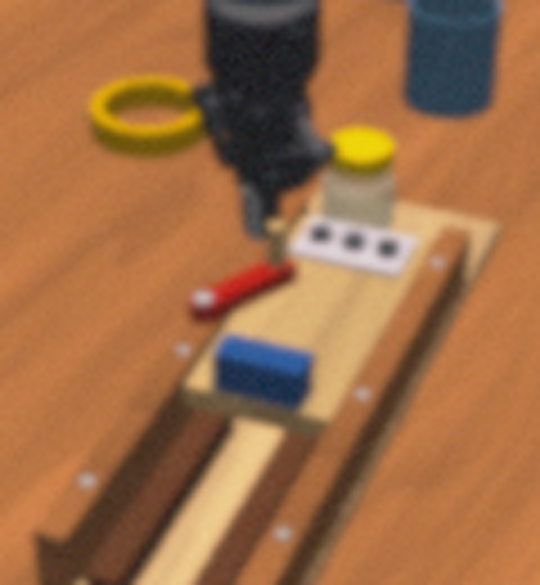

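Call:
apply_moves(steps=[{"x": 1.8,"y": 6.6,"z": 0,"ax": 0,"ay": 0,"az": 0.1,"claw": 0},{"x": 1.8,"y": 6.6,"z": 0,"ax": 0,"ay": 0,"az": 0.1,"claw": 0},{"x": 1.8,"y": 6.6,"z": 0,"ax": 0,"ay": 0,"az": 0.1,"claw": 0},{"x": 1.8,"y": 6.6,"z": 0,"ax": 0,"ay": 0,"az": 0.1,"claw": 0},{"x": 1.8,"y": 6.6,"z": 0,"ax": 0,"ay": 0,"az": 0.1,"claw": 0},{"x": 1.8,"y": 6.6,"z": 0,"ax": 0,"ay": 0,"az": 0.1,"claw": 0},{"x": 0,"y": 0,"z": 0,"ax": 0,"ay": 0,"az": 0,"claw": 0}])

```text
time: 10.88
position: [537.6, 93.1, 84.4]
tcp_rot: [0.0, 0.954, 0.299, 0.0]
ft_force: [0.2, -0.1, 0.5]
gripper_width: 0.0
```

Call:
apply_moves(steps=[{"x": 1.8,"y": 6.6,"z": 0,"ax": 0,"ay": 0,"az": 0.1,"claw": 0},{"x": 1.8,"y": 6.6,"z": 0,"ax": 0,"ay": 0,"az": 0.1,"claw": 0},{"x": 1.8,"y": 6.6,"z": 0,"ax": 0,"ay": 0,"az": 0.1,"claw": 0},{"x": 0,"y": 0,"z": 0,"ax": 0,"ay": 0,"az": 0,"claw": 0}])

```text
time: 11.22
position: [551.7, 78.4, 84.4]
tcp_rot: [0.0, 0.988, 0.154, 0.0]
ft_force: [0.2, 0.6, 0.6]
gripper_width: -0.1
```

```bash
python3 - <<'E'
from h import *
import cv2
st()
top(10)
p,_=eyes.read_camera("scene"); cv2.imwrite("pics/scene10.png",cv2.resize(p[115:245,265:385],None,fx=4.5,fy=4.5,interpolation=cv2.INTER_CUBIC))
E
```

```text
t 11.22 jig [-7.1  4.3] z 84.4 yaw 17.74 F jig [ 0.53 -0.27  0.57] w -0.1 q [-0.06  0.21  1.89 -0.    1.04  1.2 ]
-100 82.1; -80 55.0; -60 366.3; -40 373.4; -20 372.9; 0 372.3; 20 372.0; 40 377.4; 60 361.3; 80 53.2; 100 55.8;
```

View pics/scene10.png

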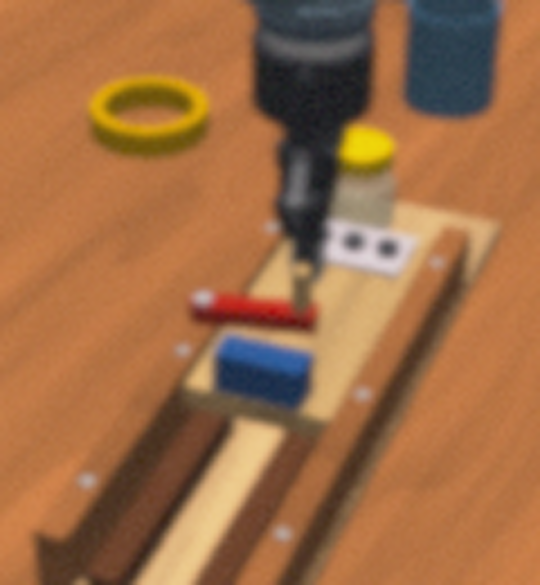

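View pics/top10.png

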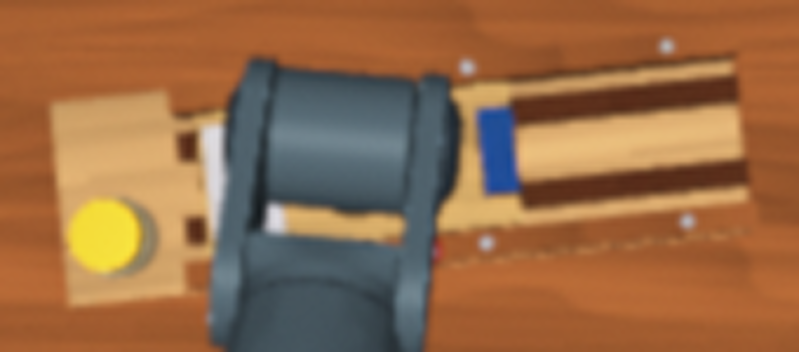

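Call:
apply_moves(steps=[{"x": 1.4,"y": 5.3,"z": 0,"ax": 0,"ay": 0,"az": 0.08,"claw": 0},{"x": 1.0,"y": 4,"z": 0,"ax": 0,"ay": 0,"az": 0.06,"claw": 0},{"x": 0,"y": 0,"z": 0,"ax": 0,"ay": 0,"az": 0,"claw": 0}])

```text
time: 11.57
position: [556.1, 70.5, 84.2]
tcp_rot: [0.0, 0.996, 0.085, -0.0]
ft_force: [-0.1, -0.1, -0.4]
gripper_width: -0.3
```

```bash
python3 - <<'E'
from h import *
import cv2
st()
p,_=eyes.read_camera("scene"); cv2.imwrite("pics/scene11.png",cv2.resize(p[165:225,290:370],None,fx=9,fy=9,interpolation=cv2.INTER_CUBIC))
E
```

```text
t 11.57 jig [-15.5   1. ] z 84.2 yaw 9.76 F jig [-0.09  0.08 -0.43] w -0.3 q [-0.08  0.22  1.88 -0.    1.04  1.32]
```

View pics/scene11.png

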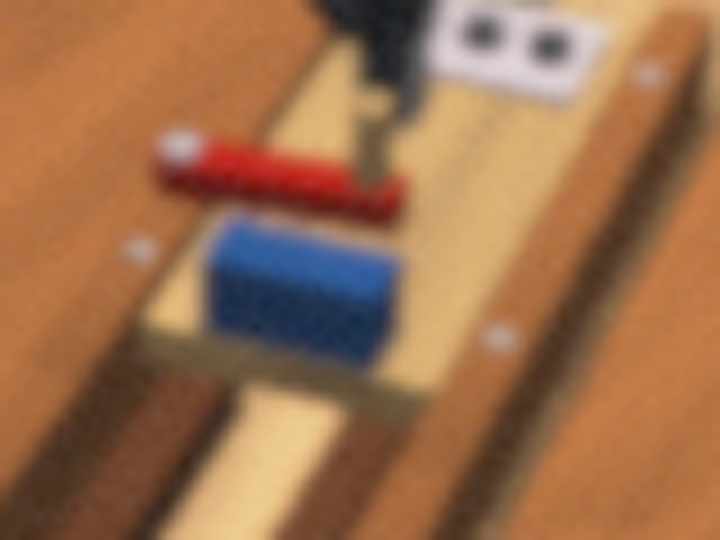

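```bash
python3 - <<'E'
from h import *
s=lambda x,y,z:J(ray("scene",290-.5+(x+.5)/9,165-.5+(y+.5)/9,z))
p=s(182,146,74);g=s(374,101,104);b=s(370,184,72);print(p,g,b)
for w in(g,b):
    d=w-p;print(np.degrees(np.arctan2(-d[1],d[0])))
a=s(205,137,72)-s(402,177,72); print("edge",np.degrees(np.arctan2(a[1],-a[0])))
a=s(160,178,58)-s(385,222,58); print("edge low",np.degrees(np.arctan2(a[1],-a[0])))
E
```

```text
[-41.59761488  66.85032653] [-35.08922563   2.3610969 ] [-36.00116269   2.74002323]
84.23710163282611
85.01106232392083
edge 87.61126914659032
edge low 86.58830935378029
```

Call:
apply_moves(steps=[{"x": 0.7,"y": 2,"z": 0,"ax": 0,"ay": 0,"az": 0.037,"claw": 0},{"x": 0,"y": 1.5,"z": 0,"ax": 0,"ay": 0,"az": 0,"claw": 0},{"x": 0,"y": 0,"z": 0,"ax": 0,"ay": 0,"az": 0,"claw": 0}])

```text
time: 11.87
position: [557.4, 67.4, 84.2]
tcp_rot: [-0.0, 0.998, 0.067, -0.0]
ft_force: [0.4, 0.3, -0.8]
gripper_width: -0.1
```

```bash
python3 -c "
from h import *
st()"
```

```text
t 11.87 jig [-18.8   0.1] z 84.2 yaw 7.68 F jig [ 0.2  -0.45 -0.84] w -0.1 q [-0.08  0.22  1.88  0.    1.04  1.36]
```

Call:
apply_moves(steps=[{"x": 0,"y": -5,"z": 0,"ax": 0,"ay": 0,"az": 0,"claw": 0},{"x": 0,"y": -12,"z": 0,"ax": 0,"ay": 0,"az": 0,"claw": 0},{"x": 0,"y": -13,"z": -10,"ax": 0,"ay": 0,"az": 0,"claw": 0},{"x": 0,"y": -5,"z": -25,"ax": 0,"ay": 0,"az": 0,"claw": 0},{"x": 0,"y": 0,"z": -35,"ax": 0,"ay": 0,"az": 0,"claw": 0},{"x": -20,"y": 0,"z": -30,"ax": 0,"ay": 0,"az": 0,"claw": 0},{"x": -35,"y": -5,"z": 0,"ax": 0,"ay": 0,"az": 0,"claw": 0},{"x": -35,"y": -15,"z": 0,"ax": 0,"ay": 0,"az": 0,"claw": 0}])

```text
time: 12.53
position: [462.2, 110.3, 187.7]
tcp_rot: [0.0, 0.998, 0.065, 0.003]
ft_force: [-0.5, -0.4, 0.4]
gripper_width: -0.2
```

Call:
apply_moves(steps=[{"x": -30,"y": -25,"z": 0,"ax": 0,"ay": 0,"az": 0,"claw": 0},{"x": -15,"y": -30,"z": 0,"ax": 0,"ay": 0,"az": 0,"claw": 0},{"x": 0,"y": -30,"z": 0,"ax": 0,"ay": 0,"az": 0,"claw": 0},{"x": 0,"y": -20,"z": 0,"ax": 0,"ay": 0,"az": 0,"claw": 0},{"x": 0,"y": -10,"z": 0,"ax": 0,"ay": 0,"az": 0,"claw": 0},{"x": 0,"y": 0,"z": 0,"ax": 0,"ay": 0,"az": 0,"claw": 0}])

```text
time: 13.03
position: [401.0, 220.2, 184.9]
tcp_rot: [-0.0, 0.998, 0.067, 0.0]
ft_force: [1.0, -0.5, 0.1]
gripper_width: -0.2
```

```bash
python3 - <<'E'
from h import *
import cv2
st()
top(12)
p,_=eyes.read_camera("scene"); cv2.imwrite("pics/scene12.png",cv2.resize(p[165:225,290:370],None,fx=9,fy=9,interpolation=cv2.INTER_CUBIC)); cv2.imwrite("pics/scene12full.png",p)
E
```

```text
t 13.03 jig [153.4 134.9] z 184.9 yaw 7.74 F jig [-0.68 -0.95  0.05] w -0.2 q [ 0.25 -0.17  2.08  0.    1.24  1.69]
-100 81.7; -80 55.7; -60 52.9; -40 66.7; -20 53.4; 0 53.4; 20 52.5; 40 53.6; 60 54.2; 80 57.8; 100 56.0;
```

View pics/scene12.png

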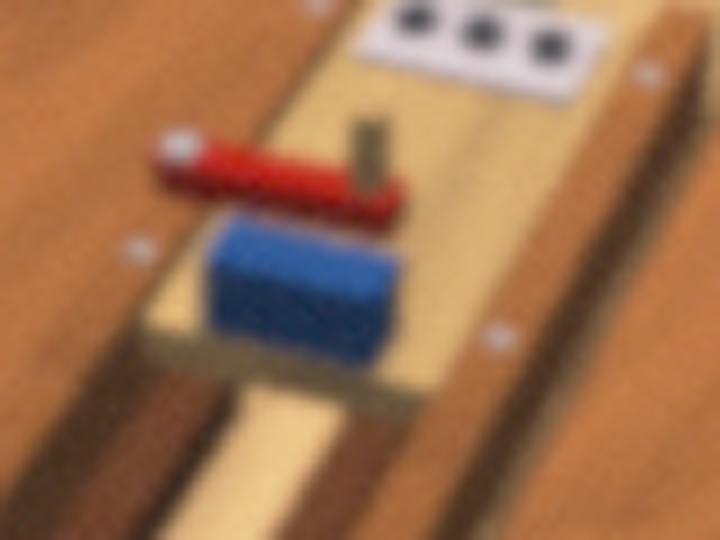

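View pics/top12.png

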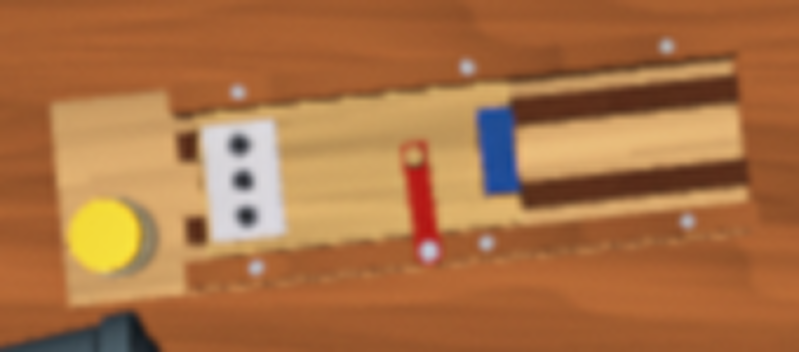

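View pics/scene12full.png

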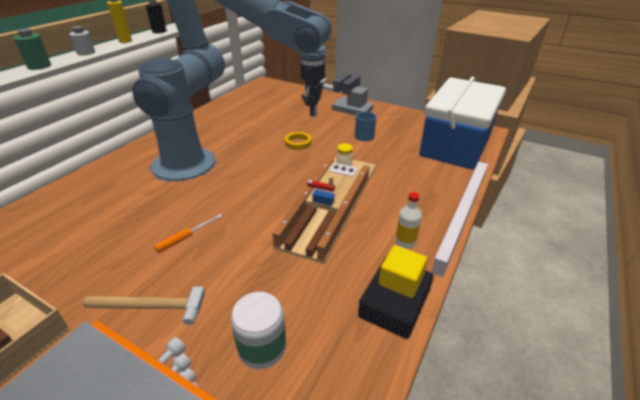

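```bash
python3 - <<'E'
from h import *
import cv2
s=lambda x,y,z:J(ray("scene",290-.5+(x+.5)/9,165-.5+(y+.5)/9,z))
def ang(p,w): d=w-p;return round(float(np.degrees(np.arctan2(-d[1],d[0]))),1)
p=J(tc(428,251,73)); g=J(tc(414,154,104)); print("top",p,g,ang(p,g))
p=s(182,146,74);g=s(371,122,104);b=s(370,184,72);print("scene",p,g,b,ang(p,g),ang(p,b))
# red mask axis in top
im=cv2.imread("pics/top12.png").astype(int)
m=((im[...,2]>130)&(im[...,1]<60)&(im[...,0]<70)).astype(np.uint8)
v,u=np.nonzero(m); q=np.array([J(tc(a,b,72)) for a,b in list(zip(u,v))[::15]]) if len(u) else None
l=cv2.fitLine(q.astype(np.float32),cv2.DIST_L2,0,.01,.01).ravel(); print(len(u),l,np.degrees(np.arctan2(l[1],l[0])))
print("scale check plate edges", J(tc(200,128,63)))
E
```

```text
top [-40.05348045  63.22312668] [-38.25154806  -1.87762961] 88.4
scene [-41.59761488  66.85032653] [-46.66315296  -0.96585982] [-36.00116269   2.74002323] 94.3 85.0
1391 [  0.04758166  -0.99886733 -39.175167    30.483103  ] -87.272736
scale check plate edges [108.16022346 -38.50009467]
```

The button measures about 87 to 88.5°, so I'm nudging it a last 2 mm or so; its stop at 1.6 rad limits any overshoot.

Call:
apply_moves(steps=[{"x": 0,"y": 25,"z": 0,"ax": 0,"ay": 0,"az": 0,"claw": 0},{"x": 15,"y": 33,"z": 0,"ax": 0,"ay": 0,"az": 0,"claw": 0},{"x": 28,"y": 29,"z": 0,"ax": 0,"ay": 0,"az": 0,"claw": 0},{"x": 30,"y": 25,"z": 0,"ax": 0,"ay": 0,"az": 0,"claw": 0},{"x": 30,"y": 15,"z": 0,"ax": 0,"ay": 0,"az": 0,"claw": 0},{"x": 22,"y": 8,"z": 0,"ax": 0,"ay": 0,"az": 0,"claw": 0},{"x": 10,"y": 0,"z": 10,"ax": 0,"ay": 0,"az": 0,"claw": 0},{"x": 0,"y": 0,"z": 25,"ax": 0,"ay": 0,"az": 0,"claw": 0}])

```text
time: 13.8
position: [558.3, 99.5, 152.8]
tcp_rot: [0.001, 0.998, 0.064, 0.004]
ft_force: [1.4, -0.8, 0.9]
gripper_width: 0.1
```

Call:
apply_moves(steps=[{"x": 0,"y": 0,"z": 30,"ax": 0,"ay": 0,"az": 0,"claw": 0},{"x": 0,"y": 0,"z": 25,"ax": 0,"ay": 0,"az": 0,"claw": 0},{"x": 0,"y": 0,"z": 8,"ax": 0,"ay": 0,"az": 0,"claw": 0},{"x": 0,"y": 0,"z": 0,"ax": 0,"ay": 0,"az": 0,"claw": 0},{"x": 0,"y": 0,"z": 0,"ax": 0,"ay": 0,"az": 0,"claw": 0},{"x": 0,"y": 0,"z": 0,"ax": 0,"ay": 0,"az": 0,"claw": 0},{"x": 0,"y": 0,"z": 0,"ax": 0,"ay": 0,"az": 0,"claw": 0}])

```text
time: 14.38
position: [554.6, 101.7, 88.5]
tcp_rot: [0.0, 0.998, 0.065, 0.002]
ft_force: [0.3, -0.4, 0.1]
gripper_width: 0.1
```

```bash
python3 -c "
from h import *
st()"
```

```text
t 14.38 jig [15.6 -1.7] z 88.5 yaw 7.48 F jig [-0.48 -0.22  0.07] w 0.1 q [-0.02  0.22  1.87 -0.    1.05  1.42]
```

Call:
apply_moves(steps=[{"x": -1.5,"y": 8,"z": 2,"ax": 0,"ay": 0,"az": 0,"claw": 0},{"x": 0,"y": 10,"z": 0,"ax": 0,"ay": 0,"az": 0,"claw": 0},{"x": 0,"y": 8,"z": 0,"ax": 0,"ay": 0,"az": 0,"claw": 0},{"x": 0,"y": 4,"z": 0,"ax": 0,"ay": 0,"az": 0,"claw": 0},{"x": 0,"y": 3,"z": 0,"ax": 0,"ay": 0,"az": 0,"claw": 0},{"x": 0,"y": 2,"z": 0,"ax": 0,"ay": 0,"az": 0,"claw": 0},{"x": 0,"y": 1,"z": 0,"ax": 0,"ay": 0,"az": 0,"claw": 0},{"x": 0,"y": 0,"z": 0,"ax": 0,"ay": 0,"az": 0,"claw": 0}])

```text
time: 15.05
position: [556.3, 65.9, 84.3]
tcp_rot: [-0.0, 0.998, 0.065, 0.0]
ft_force: [-0.3, -0.6, 0.2]
gripper_width: 0.2
```

```bash
python3 -c "
from h import *
st()"
```

```text
t 15.05 jig [-20.1   1.3] z 84.3 yaw 7.49 F jig [-0.57  0.37  0.16] w 0.2 q [-0.08  0.22  1.88  0.    1.04  1.36]
```

One more millimetre, then the same retreat.

Call:
apply_moves(steps=[{"x": 0,"y": 0.8,"z": 0,"ax": 0,"ay": 0,"az": 0,"claw": 0},{"x": 0,"y": 0,"z": 0,"ax": 0,"ay": 0,"az": 0,"claw": 0}])

```text
time: 15.22
position: [556.4, 65.4, 84.3]
tcp_rot: [-0.0, 0.998, 0.066, -0.0]
ft_force: [0.7, 0.5, 0.0]
gripper_width: 0.1
```

Call:
apply_moves(steps=[{"x": 0,"y": -5,"z": 0,"ax": 0,"ay": 0,"az": 0,"claw": 0},{"x": 0,"y": -12,"z": 0,"ax": 0,"ay": 0,"az": 0,"claw": 0},{"x": 0,"y": -13,"z": -10,"ax": 0,"ay": 0,"az": 0,"claw": 0},{"x": 0,"y": -5,"z": -25,"ax": 0,"ay": 0,"az": 0,"claw": 0},{"x": 0,"y": 0,"z": -35,"ax": 0,"ay": 0,"az": 0,"claw": 0},{"x": -20,"y": 0,"z": -30,"ax": 0,"ay": 0,"az": 0,"claw": 0},{"x": -35,"y": -5,"z": 0,"ax": 0,"ay": 0,"az": 0,"claw": 0},{"x": -35,"y": -15,"z": 0,"ax": 0,"ay": 0,"az": 0,"claw": 0}])

```text
time: 15.88
position: [461.0, 108.4, 187.7]
tcp_rot: [0.0, 0.998, 0.065, 0.003]
ft_force: [-0.1, 0.4, 0.1]
gripper_width: 0.2
```

Call:
apply_moves(steps=[{"x": -30,"y": -25,"z": 0,"ax": 0,"ay": 0,"az": 0,"claw": 0},{"x": -15,"y": -30,"z": 0,"ax": 0,"ay": 0,"az": 0,"claw": 0},{"x": 0,"y": -30,"z": 0,"ax": 0,"ay": 0,"az": 0,"claw": 0},{"x": 0,"y": -20,"z": 0,"ax": 0,"ay": 0,"az": 0,"claw": 0},{"x": 0,"y": -10,"z": 0,"ax": 0,"ay": 0,"az": 0,"claw": 0},{"x": 0,"y": 0,"z": 0,"ax": 0,"ay": 0,"az": 0,"claw": 0},{"x": 0,"y": 0,"z": 0,"ax": 0,"ay": 0,"az": 0,"claw": 0},{"x": 0,"y": 0,"z": 0,"ax": 0,"ay": 0,"az": 0,"claw": 0}])

```text
time: 16.55
position: [400.5, 215.7, 184.3]
tcp_rot: [0.0, 0.998, 0.065, -0.0]
ft_force: [-0.3, 0.4, -0.8]
gripper_width: 0.1
```

```bash
python3 - <<'E'
from h import *
import cv2
st(); top(13)
im=cv2.imread("pics/top13.png").astype(int)
m=((im[...,2]>130)&(im[...,1]<60)&(im[...,0]<70)).astype(np.uint8)
v,u=np.nonzero(m); q=np.array([J(tc(a,b,72)) for a,b in list(zip(u,v))[::15]])
l=cv2.fitLine(q.astype(np.float32),cv2.DIST_L2,0,.01,.01).ravel(); print(np.degrees(np.arctan2(l[1],l[0])))
p,_=eyes.read_camera("scene"); cv2.imwrite("pics/scene13.png",cv2.resize(p[135:265,265:385],None,fx=4.5,fy=4.5,interpolation=cv2.INTER_CUBIC))
E
```

```text
t 16.55 jig [149.  135.9] z 184.3 yaw 7.47 F jig [ 0.43  0.22 -0.75] w 0.1 q [ 0.24 -0.18  2.08 -0.    1.24  1.68]
-100 81.3; -80 55.1; -60 51.9; -40 68.5; -20 53.1; 0 52.2; 20 52.7; 40 53.0; 60 54.7; 80 58.6; 100 56.1; 
-89.074814
```

View pics/top13.png

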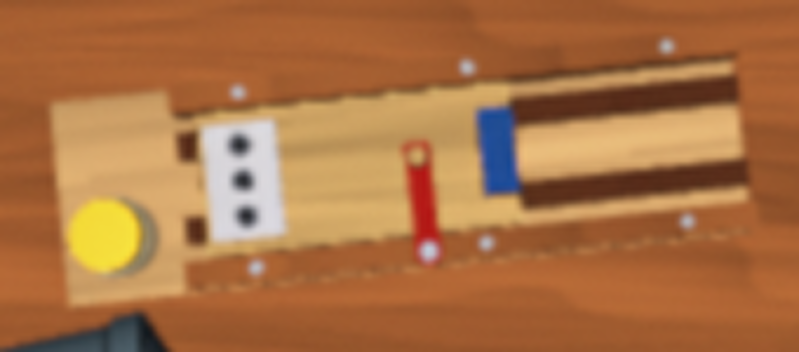

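View pics/scene13.png

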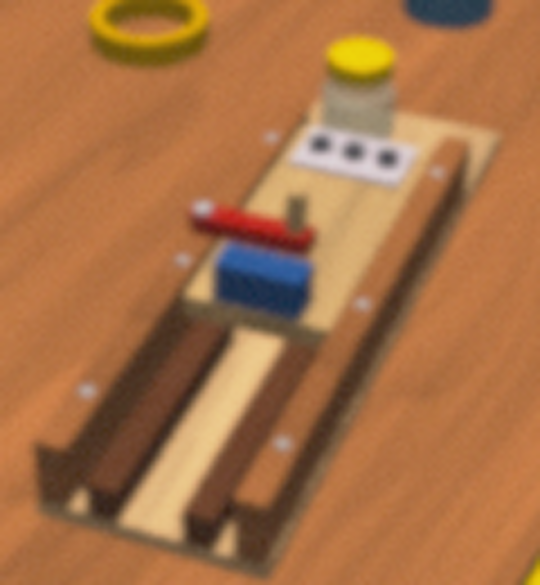

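The last pictures show the button square at about 89°, with its peg at (417,155) in the top view. The board is down and the jar has not moved. Handing in.

```bash
python3 -c "
from station import r
print(r.close_job())"
```

```text
the job is handed in; nothing more can be done
None
```

I pushed the board about 90 mm along its rails with the shut fingertips until it dropped into its notches. Then I swung the red turn-button by its peg until it lay square across the board. I handed in at about 16.6 s of the 48 s allowed, with the arm clear of everything.

- **Board home:** Its top measured about 52–53 mm, against 65 mm before the push and 54 mm expected when home. The depth readings run 1–2 mm low. The height is level along the board, and the push force rose to about 7 N just as it seated.
- **Button square:** After a first try at about 87–88.5°, I nudged the peg about 2 mm more. The final top view gave about 89°. On the first try, two scene-view estimates disagreed (85° and 94°). The points in that view are blurred, so I relied on the top view.
- **Other things on the bench:** The jar, tape roll and mug look untouched in the last picture. In the full bench view just before the nudge, the bottle, tin, hammer and screwdriver also stood where they began.
- **Forces:** No reading went over about 7 N.

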